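Close the driver case on the drone repair bench

TASK

Close up the black driver case: first push the upright yellow bit-holder flap down flat into the case, then swing the blue lid over and push it fully shut without slamming it. Only push with the fingers: lift nothing, and leave the motors, cells and other things in and around the case where they are.

Things in the scene. Friction and masses are not known exactly. Their poses are not given: they have to be found in the camera images.
- case: Black open-topped plastic case, 200 (its x) x 260 (its y) x 65 mm high, walls 5 mm; it does not move. Origin: centre of its underside. Its +x side carries the lid's hinge; its -x side is the front, where the flap is hinged; z is up. It stands so that the lid's hinge is to the robot's right (-y world, within 30 degrees) and the flap to its left.
- lid (a joint): Angle (rad) of the blue lid: 0 fully shut (level on the rim), about 1.57 straight up, at most 1.95. Plain slab, 200 mm from hinge to free edge, 260 mm along the hinge, 12 mm thick, about 0.25 kg. Stiff hinge: the lid stays where it is left; 1 to 4 N at the free edge moves it; it must be pushed all the way. No latch or spring.
- lid_hinge (a point): Point on the lid's hinge line, at its middle: case frame x = +100, y = 0, z = 65 mm. The hinge line runs along the case's y. When shut the slab lies from 0 to 12 mm above this line.
- lid_edge (a point): Middle of the lid's free edge, on its outer face (the face that is on top when shut). It lies 200 mm from the hinge line along the slab and 12 mm out.
- flap (a joint): Angle (rad) of the yellow flap: 0 folded flat (level, its top 54 mm above the bench), about 1.57 upright, at most 1.75. Slab 100 mm from hinge to free edge, 220 mm along the hinge, 8 mm thick, 0.12 kg; steel bits on the face towards the lid. It folds towards the lid's hinge (case +x). Stiff hinge: it stays where it is left; 1 to 2 N at the free edge moves it; push it all the way.
- flap_hinge (a point): Point on the flap's hinge line, at its middle: case frame x = -90, y = 0, z = 50 mm; the line runs along the case's y, in the middle of the slab's thickness.
- flap_edge (a point): Middle of the flap's free edge on its outer face (the plain yellow one: towards the case's front when upright, on top when folded), 100 mm from the hinge line along the slab and 4 mm out.
- motor_in_a: Small black drone motor with a copper band, 28 mm across, 33 mm high with its shaft, standing loose on the case floor under where the flap folds; the folded flap clears it. Origin: centre of its underside.
- motor_in_b: A second such motor in the case, same size and origin.
- cell_a: Battery cell, green sleeve and steel ends, 21 mm across, 70 mm high, standing loose on the bench, its centre 45 to 90 mm off the case's front. Origin: centre of its underside; its z axis is up.
- cell_b: A second such cell, same size and origin.
- motor_out: A third drone motor, 28 mm across, 33 mm high, standing on the bench off the case's front. Origin: centre of its underside.
- driver: Screwdriver lying on the bench to the robot's left, 200 mm long. Origin: middle of its length, at the underside.
- tin: Yellow round flux tin, 48 mm across, 26 mm high, on the bench to the left. Origin: centre of its underside.
- bottle: Whitish bottle with red cap, 48 mm across, 110 mm high, standing on the bench to the right. Origin: centre of its underside.

How it is judged:
By the outcome, as a careful person would: the job done as asked, in the order asked, and still so for the second after the job is handed in, with the robot touching nothing.
It also fails if it takes over 64 s, if anything falls off the work surface, if the arm or the gripper's body presses on something with over 40 N, if the wrist force passes 120 N, or if a joint passes its speed limit or range.

ROBOT

A 7-joint arm with a two-finger parallel gripper is mounted at the origin on the work surface. World frame = base frame: x ahead of the robot, y to its left, z up, the work surface at z = 0. Lengths are in m, angles in rad, forces in N, time in s.
With the tool pointing down it reaches from about 0.4 to 0.9 m from the base axis. Payload 5.5 kg.
Tool frame: the origin (TCP) lies at the very end of the fingers, on their centre line; the grasp point (between the pads) lies 19 mm behind it; z points along the fingers, y is the line along which they close (so a half turn about z gives the same grasp; the last joint's range is limited). The gripper opens to 85 mm and grips with 20 to 120 N. Pads are 22 mm wide; open, the fingers measure 114 mm over their backs; the gripper's body (76 mm by 85 mm) begins 54 mm behind the grasp point. The pads swing forward as they close: fully open they stand 13 mm farther back than shut.
Start: joints at [1.403, 0.501, -0.427, 1.55, 0.221, 1.138, -0.21], TCP at [0.271, -0.591, 0.231] pointing down, gripper open.
Joint ranges: [-2.88, 2.88], [-0.31, 2.03], [-1.54, 1.56], [0.2, 2.42], [-1.41, 4.55], [0.19, 2.02], [-2.57, 2.57]. Speed limits (rad/s): [2.57, 2.57, 3.14, 3.14, 3.14, 3.14, 3.14].

INTERFACE

Orientations are given as a unit quaternion [w, x, y, z].
In Python, from bench import r, vision gives the robot as it stands. The module is installed in compiled form; this text tells all that it offers.
- The arm moves only by the tool apply_moves, never from a script. Its arguments are lists of equal length, an entry for each row: "claw": the closure in counts, from 0 (fully open) to 255 (shut); "offset": the shift along the tool's x, y, z in mm, a list of three; "delta_rot": the turn, a rotation vector about the tool's x, y, z in rad, a list of three. In form: {"claw": [claw, ...], "offset": [[tx, ty, tz], ...], "delta_rot": [[ax, ay, az], ...]}. A call has 1 to 12 rows; each row shifts and turns the commanded pose from where the row before left it, along the tool's axes as they then stand; what a row does not reach is not made up. A row lasts 1/12 s, in which the tool goes at most 41.7 mm and 7.16 degrees, less where a joint would pass 70% of its speed; a pose out of reach is approached as far as the arm can. A call with a gripper value outside its range is refused whole. The fingers move at their own pace and stop on an object; "grip_force" is the grip in N (left out, the last holds). Time passes only in rows, so rows that do not move let the fingers close. It gives the time, the measured TCP pose, the force, the opening and the grip force at its end, in the units of the state.
- r.sense(): the state, without advancing time (a new reading comes with each control period).
- vision.read_camera(name): name is "scene" or "top"; returns the picture (420x560x3 uint8, red, green, blue); there is no depth.
- vision.camera_model(name): a dict with "mtx" (3x3 intrinsics, pixels), "R" (3x3) and "t" (3): a world point X has camera coordinates R X + t. Camera axes: x right, y down, z forward; pixel columns grow to the right and rows downward; lengths in m; the calibration is good to about 2 mm. A picture is of the moment at which its call begins. camera_model takes no time and is no camera call.
- r.close_job(): hands the job in; it is judged then, once.
The state is a dict: "clock": time; "q": joint angles; "qd": joint speeds; "tau": joint torques, N m; "eef_pos": TCP position; "tool_rot": TCP orientation; "contact_force": force on the tool from outside, world axes, zero at the start; "ft_torque": the same for the moment, N m; "grip_width": finger opening in m; "grasp_force": force on a finger pad.
Only numpy, scipy, OpenCV 4.12 (cv2) and the standard library are available. Lean on these libraries where they do the work, as an engineer would, in place of code of your own. Each camera call takes 0.05 s, during which the arm holds its last target. There are 200 camera calls.

## Working session

There is one attempt and no reset: what is moved stays moved. The work goes in short steps, Python scripts to look and compute and a tool call to move; the robot and the scene stay as the last step left them, time stands still between calls to the robot, and variables do not carry over. Pictures are saved under pics/ and viewed, at most 10 in all, crops included, and the job is handed in when it is done.

Besides the shell and the picture viewer there is one more tool, called after "Call:" as name(argument=value, ...) on one line, values as JSON. apply_moves: Moves the arm, as the interface text tells. Its arguments: {"type":"object","properties":{"claw":{"type":"array","items":{"type":"number"}},"offset":{"type":"array","items":{"type":"array","items":{"type":"number"}}},"delta_rot":{"type":"array","items":{"type":"array","items":{"type":"number"}}},"grip_force":{"type":"number"}},"required":["claw","offset","delta_rot"]}

```bash
mkdir -p pics; python3 - <<'E'
from bench import r, vision
import cv2, numpy as np
for n in("scene","top"):
    im=vision.read_camera(n); np.save(f"pics/{n}0.npy",im); cv2.imwrite(f"pics/{n}0.png",im[:,:,::-1])
    m=vision.camera_model(n); R=np.array(m["R"]);t=np.array(m["t"]); print(n,np.array(m["mtx"])[[0,1,0,1],[0,1,2,2]],"C",-R.T@t,"fwd",R[2])
s=r.sense(); print(s["eef_pos"],s["tool_rot"],s["clock"],s["contact_force"])
E
```

```text
scene [426.34487871 426.34487871 281.87474806 209.76110989] C [1.02965157 0.75718309 0.68738274] fwd [-0.47730982 -0.69424062 -0.53870706]
top [441.70739825 441.70739825 285.51218615 204.96344768] C [0.37560954 0.02031917 1.40887896] fwd [ 0.10869848 -0.00133188 -0.99407387]
[ 0.27113833 -0.59005095  0.23033007] [-8.82674166e-04  9.76883825e-01  2.13768999e-01 -1.67722581e-04] 0.1 [ 0.09980379 -0.2986327  -0.05720578]
```

View pics/scene0.png

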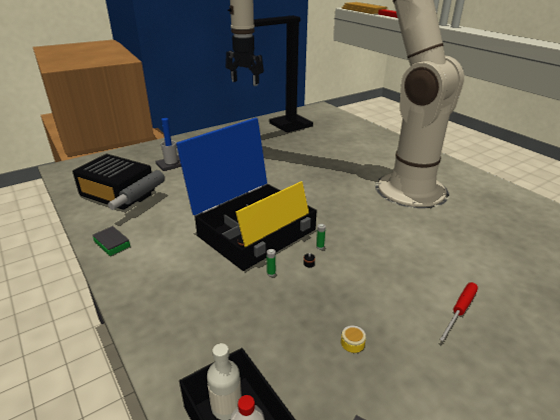

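View pics/top0.png

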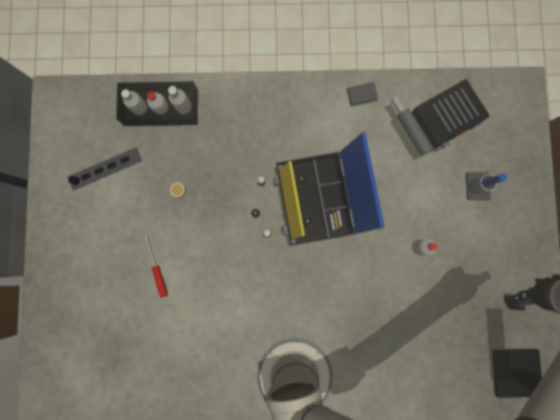

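The scene view shows the lid upright in blue (185-265, 122-210), the flap in yellow (240-308, 185-242) and two green cells in front. The top view shows the case at (277-380, 135-244), with the motor at (255,212), the cells at (262,181) and (267,233), and the bottle at (427,247).

```bash
cat > h.py <<'E'
import numpy as np, cv2
from bench import r, vision
def ray(n,uv):
    m=vision.camera_model(n);R=np.array(m["R"]);t=np.array(m["t"])
    d=R.T@np.linalg.solve(np.array(m["mtx"]),[uv[0],uv[1],1.]);return -R.T@t,d
def plane(n,uv,z):
    c,d=ray(n,uv);return c+d*(z-c[2])/d[2]
def tri(a,b):
    (c1,d1),(c2,d2)=ray("scene",a),ray("top",b)
    s=np.linalg.lstsq(np.c_[d1,-d2],c2-c1,rcond=None)[0]
    p,q=c1+s[0]*d1,c2+s[1]*d2;return (p+q)/2,np.linalg.norm(p-q)
def mask(im,lo,hi,roi):
    m=cv2.inRange(cv2.cvtColor(im,cv2.COLOR_RGB2HSV),lo,hi);k=np.zeros_like(m);x0,y0,x1,y1=roi;k[y0:y1,x0:x1]=m[y0:y1,x0:x1];return k
def quad(m):
    c=max(cv2.findContours(m,0,2)[0],key=cv2.contourArea)
    h=cv2.convexHull(c)
    return cv2.approxPolyDP(h,0.02*cv2.arcLength(h,True),True)[:,0]
E
python3 - <<'E'
from h import *
s,t=np.load("pics/scene0.npy"),np.load("pics/top0.npy")
Y=((18,120,60),(35,255,255));B=((105,120,40),(125,255,255))
print("flap",quad(mask(s,*Y,(220,170,325,260))).tolist(),quad(mask(t,*Y,(270,150,320,250))).tolist())
print("lid",quad(mask(s,*B,(175,118,275,215))).tolist(),quad(mask(t,*B,(330,125,390,240))).tolist())
for n,im,(a,b,c,d) in(("s",s,(170,110,335,285)),("t",t,(240,125,395,255))):
    cv2.imwrite(f"pics/c{n}.png",cv2.resize(im[b:d,a:c,::-1],None,fx=4.5 if n=="t" else 3.4,fy=4.5 if n=="t" else 3.4,interpolation=cv2.INTER_CUBIC))
E
```

```text
flap [[301, 181], [308, 213], [244, 246], [235, 211]] [[289, 161], [304, 231], [296, 237], [291, 236], [280, 169]]
lid [[256, 118], [266, 183], [193, 214], [176, 143]] [[363, 133], [382, 226]]
```

View pics/ct.png

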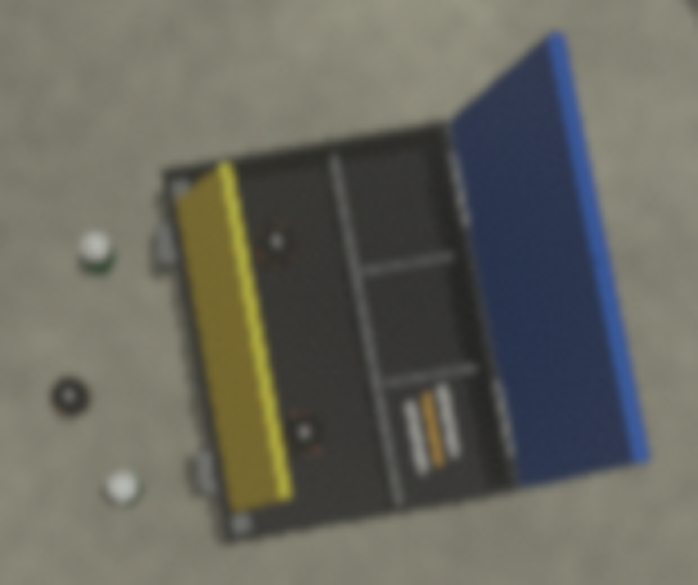

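View pics/cs.png

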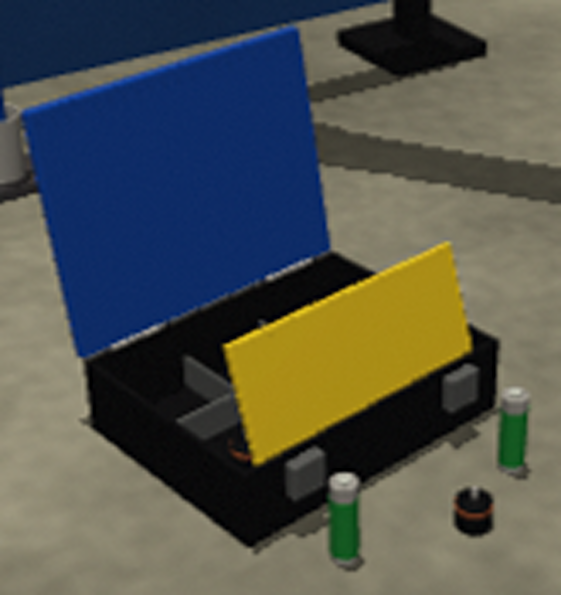

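The crops show the rim corners, in top-camera pixels, at (276,163), (290,246), (340,152) and (355,233). The flap edge runs (289,162)-(303,236) and the lid edge (365,132)-(384,228).

```bash
python3 - <<'E'
from h import *
P=[plane("top",p,.065) for p in((276.2,162.8),(290,246.1),(340,152.1),(355.1,233.4))]
P=np.array(P);print(P.round(3))
ex=(P[2]+P[3]-P[0]-P[1])[:2];ey=(P[0]+P[2]-P[1]-P[3])[:2]
print("len",np.linalg.norm(ex)/2,np.linalg.norm(ey)/2, "yawx",np.arctan2(ex[1],ex[0]),"yawy-90",np.arctan2(ey[1],ey[0])-np.pi/2)
a=np.arctan2(*(ex/np.linalg.norm(ex)+[ey[1]/np.linalg.norm(ey),-ey[0]/np.linalg.norm(ey)])[::-1])
c=P.mean(0)[:2];print("centre",c,"yaw",a)
X=np.array([np.cos(a),np.sin(a)]);Yv=np.array([-X[1],X[0]])
def loc(p): return np.array([(p[:2]-c)@X,(p[:2]-c)@Yv,p[2]]).round(4)
for k,u,v in(("flapF",(301.5,181.5),(289.5,161.7)),("flapN",(236.2,212),(302.9,236)),("lidF",(257.4,118.2),(365.5,132.3)),("lidN",(176.5,143),(384.4,227.7))):
  for w in (u,) :
    p,e=tri(u,v);print(k,p.round(3),e.round(4),loc(p))
  # other correspondence
p,e=tri((236.2,212),(289.5,161.7));print("alt",p,e,loc(p))
for k,v,z in(("cellA",(261.5,180),.07),("cellB",(267,233),.07),("bottle",(431,246),.11),("mot",(255.3,212.5),.033)):
    p=plane("top",v,z);print(k,p.round(3),loc(p))
s=r.sense();from scipy.spatial.transform import Rotation as T
w=s["tool_rot"];Rm=T.from_quat([w[1],w[2],w[3],w[0]]).as_matrix();print(Rm.round(3))
E
```

```text
[[ 0.654  0.045  0.065]
 [ 0.397  0.007  0.065]
 [ 0.684 -0.153  0.065]
 [ 0.432 -0.191  0.065]]
len 0.20108014914786207 0.2577213195936471 yawx -1.4086695029158856 yawy-90 -1.4235330549568603
centre [ 0.54183069 -0.07315464] yaw -1.416101278936373
flapF [0.57 0.05 0.24] 0.1326 [-0.1177  0.0468  0.24  ]
flapN [ 0.503 -0.076  0.05 ] 0.1739 [-0.0035 -0.0384  0.0501]
lidF [ 0.595 -0.125  0.353] 0.1721 [0.059  0.0444 0.3528]
lidN [ 0.541 -0.301  0.175] 0.2168 [ 0.2253 -0.0356  0.1755]
alt [0.64131135 0.00429702 0.14261681] 0.0014231728561247604 [-0.0612  0.1102  0.1426]
cellA [0.6   0.091 0.07 ] [-0.153   0.0831  0.07  ]
cellB [0.438 0.076 0.07 ] [-0.1636 -0.0799  0.07  ]
bottle [ 0.389 -0.405  0.11 ] [ 0.3044 -0.2021  0.11  ]
mot [0.504 0.113 0.033] [-0.1901 -0.0086  0.033 ]
[[ 0.909  0.418 -0.001]
 [ 0.418 -0.909  0.002]
 [ 0.    -0.002 -1.   ]]
```

Call:
apply_moves(claw=[255, 255, 255, 255, 255, 255, 255, 255, 255, 255, 255, 255], offset=[[0, 0, -40], [0, 0, -40], [0, 0, -40], [20, -34, 0], [20, -34, 0], [20, -34, 0], [20, -34, 0], [20, -34, 0], [20, -34, 0], [20, -34, 0], [20, -34, 0], [20, -34, 0]], delta_rot=[[0, 0, 0.092], [0, 0, 0.092], [0, 0, 0.092], [0, 0, 0], [0, 0, 0], [0, 0, 0], [0, 0, 0], [0, 0, 0], [0, 0, 0], [0, 0, 0], [0, 0, 0], [0, 0, 0]])

```text
clock: 1.1
eef_pos: [0.4022, -0.2585, 0.3511]
tool_rot: [0.0, 0.997, 0.077, -0.0]
contact_force: [0.2, -0.7, 0.2]
grip_width: 0.0001
grasp_force: 0.0
```

Call:
apply_moves(claw=[255, 255, 255, 255, 255, 255, 255, 255, 255, 255, 255, 255], offset=[[18.5, -32.3, 0], [18.5, -32.3, 0], [18.5, -32.3, 0], [18.5, -32.3, 0], [18.5, -32.3, 0], [18.5, -32.3, 0], [18.5, -32.3, 0], [18.5, -32.3, 0], [18.5, -32.3, 0], [0, 0, 35], [0, 0, 35], [0, 0, 35]], delta_rot=[[0, 0, 0], [0, 0, 0], [0, 0, 0], [0, 0, 0], [0, 0, 0], [0, 0, 0], [0, 0, 0], [0, 0, 0], [0, 0, 0], [0, 0, 0], [0, 0, 0], [0, 0, 0]])

```text
clock: 2.1
eef_pos: [0.522, 0.0536, 0.2452]
tool_rot: [-0.0, 0.997, 0.078, 0.001]
contact_force: [-0.1, -0.2, -0.7]
grip_width: 0.0001
grasp_force: 0.0
```

```bash
cat >> h.py <<'E'
a=-1.416;c=np.array([.5418,-.0732]);X=np.array([np.cos(a),np.sin(a)]);Yv=np.array([-X[1],X[0]])
def loc(p): return np.array([(p[:2]-c)@X,(p[:2]-c)@Yv,p[2]]).round(4)
E
python3 - <<'E'
from h import *
for k,u,v in(("flapF",(236.2,212),(289.5,161.7)),("flapN",(301.5,181.5),(302.9,236)),("lidF",(176.5,143),(365.5,132.3)),("lidN",(257.4,118.2),(384.4,227.7))):
    p,e=tri(u,v);print(k,p.round(3),e.round(4),loc(p))
s=r.sense();print(loc(np.array(s["eef_pos"])),s["eef_pos"][2],s["clock"])
E
```

```text
flapF [0.641 0.004 0.143] 0.0014 [-0.0612  0.1103  0.1426]
flapN [ 0.425 -0.03   0.143] 0.0022 [-0.0606 -0.1091  0.1426]
lidF [ 0.692 -0.198  0.256] 0.0017 [0.1467 0.1295 0.256 ]
lidN [ 0.435 -0.237  0.256] 0.0045 [ 0.1454 -0.1304  0.2556]
[-1.283e-01 -1.000e-04  2.452e-01] 0.24522975688577545 2.1
```

Call:
apply_moves(claw=[255, 255, 255, 255, 255, 255, 255, 255, 255, 255, 255, 255], offset=[[0, 0, 38], [0, 0, 38], [0, 0, 38], [0, 18, 0], [0, 18, 0], [0, 8, 0], [0, 8, 2], [0, 8, 4], [0, 8, 6], [0, 8, 7], [0, 6, 8], [0, 5, 8]], delta_rot=[[0, 0, 0], [0, 0, 0], [0, 0, 0], [0, 0, 0], [0, 0, 0], [0, 0, 0], [0, 0, 0], [0, 0, 0], [0, 0, 0], [0, 0, 0], [0, 0, 0], [0, 0, 0]])

```text
clock: 3.1
eef_pos: [0.5355, -0.0345, 0.0967]
tool_rot: [0.0, 0.997, 0.077, 0.0]
contact_force: [-0.6, 0.0, 1.3]
grip_width: 0.0004
grasp_force: 0.7
```

```bash
python3 - <<'E'
from h import *
im=vision.read_camera("scene");cv2.imwrite("pics/s1.png",cv2.resize(im[100:300,150:350,::-1],None,fx=3,fy=3))
s=r.sense();print(loc(np.array(s["eef_pos"])),s["contact_force"])
E
```

```text
[-0.0383 -0.0015  0.095 ] [-0.04101647 -0.34990131 -0.71935024]
```

View pics/s1.png

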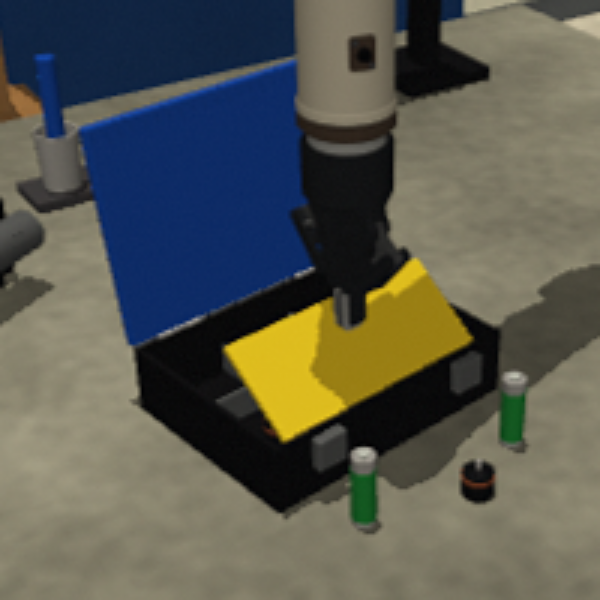

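The picture shows the flap folding under the fingertip, at about 45°, with nothing else disturbed. I'll keep going.

Call:
apply_moves(claw=[255, 255, 255, 255, 255, 255, 255, 255, 255, 255, 255, 255], offset=[[0, 5, 6], [0, 5, 6], [0, 5, 6], [0, 4, 6], [0, 3, 6], [0, 2, 4], [0, 1, 3], [0, 0, 2], [0, 0, 2], [0, 0, 1], [0, 0, 1], [0, 0, 0]], delta_rot=[[0, 0, 0], [0, 0, 0], [0, 0, 0], [0, 0, 0], [0, 0, 0], [0, 0, 0], [0, 0, 0], [0, 0, 0], [0, 0, 0], [0, 0, 0], [0, 0, 0], [0, 0, 0]])

```text
clock: 4.15
eef_pos: [0.5391, -0.0581, 0.0543]
tool_rot: [0.0, 0.997, 0.077, 0.0]
contact_force: [0.0, -0.7, -0.5]
grip_width: -0.0002
grasp_force: 0.0
```

Call:
apply_moves(claw=[255, 255, 255, 255, 255, 255], offset=[[0, 0, 1], [0, 0, 1], [0, 0, 1], [0, 0, 0.5], [0, 0, 0], [0, 0, 0]], delta_rot=[[0, 0, 0], [0, 0, 0], [0, 0, 0], [0, 0, 0], [0, 0, 0], [0, 0, 0]])

```text
clock: 4.65
eef_pos: [0.5393, -0.0581, 0.0538]
tool_rot: [0.001, 0.997, 0.078, 0.0]
contact_force: [-9.3, -0.9, 28.6]
grip_width: 0.0003
grasp_force: 14.2
```

Call:
apply_moves(claw=[255, 255, 255, 255, 255, 255, 255, 255, 255, 255, 255], offset=[[0, 0, -20], [0, 0, -35], [0, 0, -38], [0, 0, -38], [0, 0, -38], [0, 0, -38], [0, 0, -38], [0, 0, -38], [0, 10, -15], [0, 35, 0], [0, 35, 0]], delta_rot=[[0, 0, 0], [0, 0, 0], [0, 0, 0], [0, 0, 0], [0, 0, 0], [0, 0, 0], [0, 0, 0], [0, 0, 0], [0, 0, 0], [0, 0, 0], [0, 0, 0]])

```text
clock: 5.57
eef_pos: [0.5526, -0.136, 0.3516]
tool_rot: [0.001, 0.997, 0.08, 0.002]
contact_force: [0.4, -1.0, -0.1]
grip_width: 0.0001
grasp_force: 0.0
```

```bash
python3 - <<'E'
from h import *
im=vision.read_camera("scene");cv2.imwrite("pics/s2.png",cv2.resize(im[60:300,150:350,::-1],None,fx=2.5,fy=2.5))
s=r.sense();print(loc(np.array(s["eef_pos"])),s["contact_force"])
E
```

```text
[ 0.075  -0.0012  0.3494] [ 0.13857766 -8.05859884 -0.49677552]
```

View pics/s2.png

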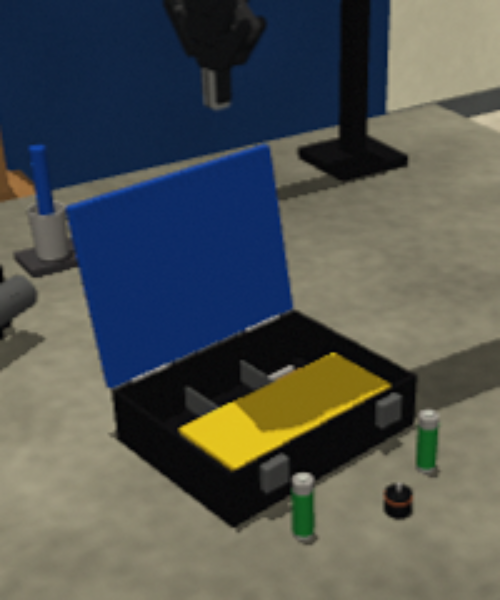

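The flap lies flat and the cells and motor haven't moved. Next I move behind the lid.

Call:
apply_moves(claw=[255, 255, 255, 255, 255, 255, 255, 255, 255, 255, 255, 255], offset=[[0, 38, 0], [0, 38, 0], [0, 38, 0], [0, 38, 0], [0, 5, 0], [0, 0, 40], [0, 0, 40], [0, 0, 40], [0, -16, 0], [0, -16, 0], [0, -16, 0], [0, -8, 0]], delta_rot=[[0, 0, 0], [0, 0, 0], [0, 0, 0], [0, 0, 0], [0, 0, 0], [0, 0, 0], [0, 0, 0], [0, 0, 0], [0, 0, 0], [0, 0, 0], [0, 0, 0], [0, 0, 0]])

```text
clock: 6.62
eef_pos: [0.569, -0.2324, 0.2322]
tool_rot: [0.0, 0.997, 0.08, 0.002]
contact_force: [0.8, -2.2, 0.7]
grip_width: 0.0001
grasp_force: 1.9
```

```bash
python3 - <<'E'
from h import *
s=r.sense();print(loc(np.array(s["eef_pos"])),s["contact_force"])
E
```

```text
[0.1615 0.0023 0.2322] [ 0.81481061 -2.1970649   0.70953004]
```

Call:
apply_moves(claw=[255, 255, 255, 255, 255, 255, 255, 255, 255, 255, 255, 255], offset=[[0, -11, -2], [0, -11, -2], [0, -11, -2], [0, -11, -1], [0, -11, 0], [0, -11, 1], [0, -11, 2], [0, -11, 2], [0, -11, 3], [0, -11, 4], [0, -11, 5], [0, -11, 6]], delta_rot=[[0, 0, 0], [0, 0, 0], [0, 0, 0], [0, 0, 0], [0, 0, 0], [0, 0, 0], [0, 0, 0], [0, 0, 0], [0, 0, 0], [0, 0, 0], [0, 0, 0], [0, 0, 0]])

```text
clock: 7.62
eef_pos: [0.5463, -0.1053, 0.2122]
tool_rot: [-0.0, 0.997, 0.077, -0.0]
contact_force: [-0.2, -0.1, 1.5]
grip_width: -0.0001
grasp_force: 0.9
```

```bash
python3 - <<'E'
from h import *
im=vision.read_camera("scene");cv2.imwrite("pics/s3.png",cv2.resize(im[60:300,150:350,::-1],None,fx=2.5,fy=2.5))
s=r.sense();print(loc(np.array(s["eef_pos"])),s["contact_force"])
E
```

```text
[ 0.0293 -0.0011  0.211 ] [ 0.30794596  1.12752919 -0.69967173]
```

View pics/s3.png

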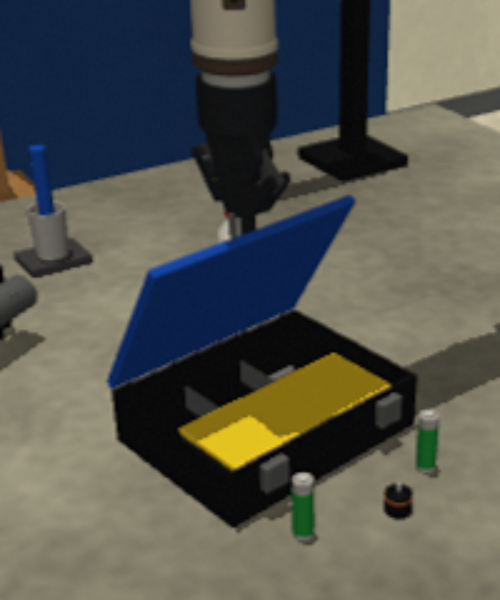

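The lid is at about 60° and moving with the finger.

Call:
apply_moves(claw=[255, 255, 255, 255, 255, 255, 255, 255, 255, 255, 255, 255], offset=[[0, -9, 5], [0, -9, 6], [0, -8, 7], [0, -8, 7], [0, -7, 8], [0, -7, 8], [0, -6, 9], [0, -6, 9], [0, -5, 10], [0, -5, 10], [0, -4, 9], [0, -4, 8]], delta_rot=[[0, 0, 0], [0, 0, 0], [0, 0, 0], [0, 0, 0], [0, 0, 0], [0, 0, 0], [0, 0, 0], [0, 0, 0], [0, 0, 0], [0, 0, 0], [0, 0, 0], [0, 0, 0]])

```text
clock: 8.67
eef_pos: [0.5343, -0.0295, 0.1155]
tool_rot: [0.0, 0.997, 0.077, -0.0]
contact_force: [0.2, -0.8, 1.5]
grip_width: 0.0003
grasp_force: 0.5
```

```bash
python3 - <<'E'
from h import *
s=r.sense();print(loc(np.array(s["eef_pos"])),s["contact_force"])
E
```

```text
[-0.0443 -0.0006  0.1155] [ 0.21561125 -0.82168526  1.47337921]
```

Call:
apply_moves(claw=[255, 255, 255, 255, 255, 255, 255, 255, 255, 255, 255, 255], offset=[[0, -3, 5], [0, -2, 5], [0, -1, 5], [0, -1, 4], [0, 0, 4], [0, 0, 3], [0, 0, 3], [0, 0, 2], [0, 0, 2], [0, 0, 2], [0, 0, 1.5], [0, 0, 1]], delta_rot=[[0, 0, 0], [0, 0, 0], [0, 0, 0], [0, 0, 0], [0, 0, 0], [0, 0, 0], [0, 0, 0], [0, 0, 0], [0, 0, 0], [0, 0, 0], [0, 0, 0], [0, 0, 0]])

```text
clock: 9.67
eef_pos: [0.5336, -0.0227, 0.0792]
tool_rot: [-0.0, 0.997, 0.077, 0.0]
contact_force: [-0.1, 1.1, 1.4]
grip_width: -0.0001
grasp_force: 0.5
```

Call:
apply_moves(claw=[255, 255, 255, 255, 255], offset=[[0, 0, 1], [0, 0, 1], [0, 0, 1], [0, 0, 0.5], [0, 0, 0]], delta_rot=[[0, 0, 0], [0, 0, 0], [0, 0, 0], [0, 0, 0], [0, 0, 0]])

```text
clock: 10.08
eef_pos: [0.5337, -0.0227, 0.077]
tool_rot: [0.001, 0.997, 0.077, 0.0]
contact_force: [-4.0, -0.2, 13.4]
grip_width: -0.0002
grasp_force: 6.5
```

Contact at 13 N with the tip at z = 77 mm, which is shut height. I'll press slightly harder, then retreat.

Call:
apply_moves(claw=[255, 255, 255, 255, 255, 255, 255, 255, 255, 255], offset=[[0, 0, 0.7], [0, 0, 0], [0, 0, -5], [0, 0, -20], [0, 0, -35], [0, 0, -35], [0, 0, -35], [0, 0, -35], [0, 0, 0], [0, 0, 0]], delta_rot=[[0, 0, 0], [0, 0, 0], [0, 0, 0], [0, 0, 0], [0, 0, 0], [0, 0, 0], [0, 0, 0], [0, 0, 0], [0, 0, 0], [0, 0, 0]])

```text
clock: 10.92
eef_pos: [0.535, -0.0231, 0.2423]
tool_rot: [0.001, 0.997, 0.077, 0.002]
contact_force: [0.0, 0.1, -0.3]
grip_width: 0.0003
grasp_force: 0.0
```

```bash
python3 - <<'E'
from h import *
im=vision.read_camera("scene");cv2.imwrite("pics/s4.png",cv2.resize(im[100:300,150:350,::-1],None,fx=3,fy=3))
s=r.sense();print(loc(np.array(s["eef_pos"])),s["contact_force"])
E
```

```text
[-0.0506 -0.0004  0.2405] [-0.76490388 -0.56691599 -0.94135564]
```

View pics/s4.png

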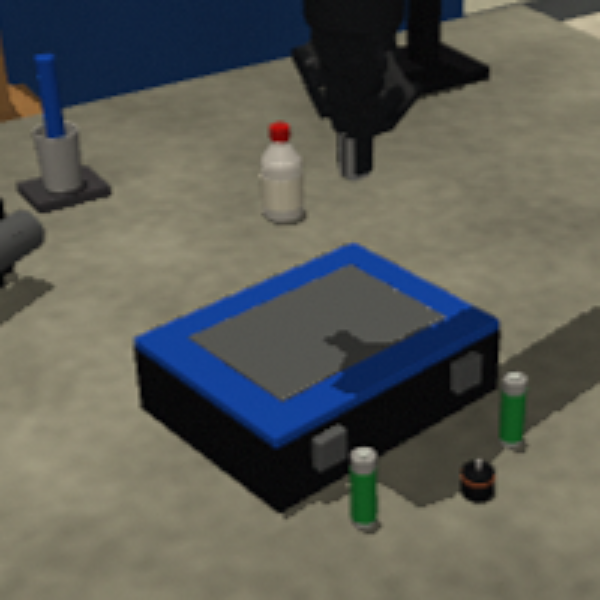

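The lid is level on the rim, nothing else has moved and the robot is clear of everything.

```bash
python3 -c "
from bench import r
print(r.close_job())"
```

```text
the job is handed in; nothing more can be done
None
```

The case is closed and the job handed in at about 11 s: the flap was pushed flat first, then the lid was eased fully shut, and the last picture shows the cells, outside motor and bottle undisturbed.

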